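# Slide the long sample strip under the thickness gauge

### The job

Two white-faced plywood sample strips lie side by side in the lanes of the bench thickness gauge. Push the longer one along its lane, under the low gantry, until it lies centred beneath it, sticking out equally far on both sides, and leave it lying flat there. Do not shift the short strip, and do not disturb the glue bottle.

Things in the scene. Friction and masses are not known exactly. Their poses are not given: they have to be found in the camera images.
- gauge: Fixed gauge on dark board. Origin: on the bench under mid-gantry; x = feed direction along the lanes, y across, z up. Base 10 mm thick, 204 wide, x -310 to +140. Two lanes centred at y -48 and +48, 68 wide, between rails 6 high above the base (middle one 28 wide, outer 20). Gantry over both lanes: x -30 to +30, underside 25 above the base, top 59 above the bench, round black heads on it up to 75. (mm)
- long_strip: Longer strip, loose: white-faced plywood 150 mm long (its x), 60 wide (y), 18 thick, about 0.11 kg; origin at the centre of its underside. Starts lying on the gauge base along either lane, wholly on the feed side (gauge -x) of the gantry, 4 mm play to each rail. Slides with wood friction and stops when not pushed. White face up.
- short_strip: The shorter sample strip, loose, in the other lane, to be left there: same faces, width and thickness but only 90 mm long. Origin at the centre of its underside, x along its length.
- glue_bottle: White plastic glue bottle with yellow cap, 66 mm across, 190 mm tall, standing on the bench beyond the exit side of the gauge, to be left standing. Origin at the centre of its underside.

How it is judged (in metres and radians):
At the end, for the whole second after the job is handed in: The long strip lies flat and at rest in a lane, along it (within 10 degrees), its middle within 15 mm of the middle of the gantry along the lane (x of long_strip in the frame of gauge between -0.015 and 0.015 m and (y of long_strip in the frame of gauge between 0.038 and 0.058 m or y of long_strip in the frame of gauge between -0.058 and -0.038 m) and angle between long_strip's own z axis and vertical below 0.06 rad and height (world z) of long_strip below 0.014 m and angle between the x axis of long_strip and the x axis of gauge, either way round below 0.17 rad and linear speed of long_strip below 0.01 m/s); the robot touches nothing.
It fails at once if the short strip is shifted by more than 15 mm (distance of short_strip from where it was at the start of the episode above 0.015 m).
It fails at once if the glue bottle is shifted by more than 25 mm or tipped over (distance of glue_bottle from where it was at the start of the episode above 0.025 m or angle between glue_bottle's own z axis and vertical above 0.5 rad).
It also fails if it takes over 32 s, if anything falls off the work surface, if the arm or the gripper's body presses on something with over 40 N, if the wrist force passes 120 N, or if a joint passes its speed limit or range.

### The arm

A 6-joint arm with a two-finger parallel gripper is mounted at the origin on the work surface. World frame = base frame: x ahead of the robot, y to its left, z up, the work surface at z = 0. Lengths are in m, angles in degrees, forces in N, time in s.
With the tool pointing down it reaches from about 0.4 to 0.825 m from the base axis. Payload 7 kg.
Tool frame: the origin (TCP) lies midway between the tips of the shut fingers; the grasp point (between the pads) lies 19 mm behind it (grip_depth is the distance from the TCP to the grasp point, in m); z points along the fingers, y is the direction in which the jaws open and shut (so a half turn about z gives the same grasp; the last joint's range is limited). The gripper opens to 88 mm and grips with 3 to 60 N. Pads are 19 mm wide; open, the fingers measure 130 mm over their backs; the gripper's body (78 mm by 193 mm) begins 47 mm behind the grasp point.
Start: joints at [-56.03, 20.546, 0.682, 0, -70.136, -16.507], TCP at [0.203, -0.644, 0.227] pointing down, gripper open.
Joint ranges: [-176.03, 176.03], [-82.01, 121.73], [-58.28, 71.71], [-173.87, 95.51], [-174.79, -0.11], [-173.66, 173.66]. Speed limits (degrees/s): [136.94, 136.94, 172.46, 180, 180, 180].

### API

Orientations are given as [roll, pitch, yaw] about the fixed x, y, z axes, in that order (R = Rz(yaw) Ry(pitch) Rx(roll)).
In Python, from plant import * gives the robot as it stands.
- The arm moves only by the shell command python3 -m inch 'ROWS'. ROWS is JSON, a list of rows, each an object of numbers: "ax", "ay", "az": the turn, a rotation vector about the tool's x, y, z in degrees; "dx", "dy", "dz": the shift along the tool's x, y, z in mm; "fingers": the finger opening in mm, from 0 to 87.6. In form: [{"ax": .., "ay": .., "az": .., "dx": .., "dy": .., "dz": .., "fingers": ..}, ...]. A call has 1 to 8 rows; each row is the pose to reach, as a shift and turn from the pose commanded when the call began, along the tool's axes at that moment; what a row does not reach only later rows make up. A row lasts 1/8 s, in which the tool goes at most 62.5 mm and 10.7 degrees, less where a joint would pass 70% of its speed; a pose out of reach is approached as far as the arm can. A call with a gripper value outside its range is refused whole. The fingers move at their own pace and stop on an object; the grip force is fixed at half the most. Time passes only in rows, so rows that repeat a pose let the fingers close. It gives the time, the measured TCP pose, the force and the opening at its end, in the units of the state.
- get_obs(): the state, without advancing time (a new reading comes with each control period).
- snapshot(name): name is "scene" or "top"; returns a dict with "image" (420x560x3 uint8, red, green, blue), "fx", "fy", "cx", "cy" (pixels), "rvec" (rotation vector, rad) and "tvec" (3), from world to camera coordinates, as OpenCV has them. Camera axes: x right, y down, z forward; pixel columns grow to the right and rows downward; lengths in m; the calibration is good to about 2 mm. A picture is of the moment at which its call begins. There is no depth.
- close_job(): hands the job in, once; it reports no verdict.
Trained networks look in the newest picture that a camera, given by its name, has taken for a name from the list of things; names that differ only in an ending like _2 or _b are one class to them, and where a whole thing is asked for, a point or a joint stands for the part that bears it (a point fixed in the world has none). Each returns a list of dicts, best first, with "score" (0 to 1); they miss things now and then, are a little off and sometimes report something else, mostly with a low value. They report only what shows in the picture. A call takes as long as a camera call.
- search_frame(target, camera): "bbox" ([centre column, centre row, width, height] in pixels, round what is visible of it).
- trace(target, camera): "mask" (420x560 bool, what is visible of it) and "bbox" ([centre column, centre row, width, height] in pixels, round what is visible of it).
- landmark_of(target, camera): "position" ([column, row] in pixels: a listed point, or the origin of a listed thing).
The state is a dict: "clock": time; "joint_pos": joint angles; "qvel": joint speeds; "tau": joint torques, N m; "tool_pos": TCP position; "orientation": TCP orientation; "force": force on the tool from outside, world axes, zero at the start; "moment": the same for the moment, N m; "opening": finger opening in m.
Only numpy, scipy, OpenCV 4.12 (cv2) and the standard library are available. Lean on these libraries where they do the work, as an engineer would, in place of code of your own. Each camera call takes 0.05 s, during which the arm holds its last target.

## Working session

There is one attempt and no reset: what is moved stays moved. The work goes in short steps, Python scripts to look and compute and a shell command to move; the robot and the scene stay as the last step left them, time stands still between calls to the robot, and variables do not carry over. Pictures are saved under pics/ and viewed, and the job is handed in when it is done.

```bash
ls; mkdir -p pics; python3 - <<'E'
from plant import *
import cv2,numpy as np
print(get_obs())
for n in("scene","top"):
    s=snapshot(n); cv2.imwrite(f"pics/{n}0.png",s["image"][:,:,::-1])
    print(n,{k:v for k,v in s.items() if k!="image"})
    for t in("gauge","long_strip","short_strip","glue_bottle"):
        print(t,[(np.round(r["position"],1).tolist(),round(r["score"],2)) for r in landmark_of(t,n)],[(np.round(r["bbox"],1).tolist(),round(r["score"],2)) for r in search_frame(t,n)])
print(get_obs()["clock"])
E
```

```text
pics
{'clock': 0.0, 'joint_pos': array([-5.60300120e+01,  2.05922005e+01,  6.31025223e-01, -1.94040428e-02,
       -7.01343262e+01, -1.65050484e+01]), 'qvel': array([ 0.03975791, -0.02579607, -0.07269191,  0.0485783 , -0.0655058 ,
       -0.09449577]), 'tau': array([ 4.92872332e-04, -5.82720244e+01,  2.93052399e+01,  6.99735001e+00,
        6.73428556e-03, -2.09383011e-04]), 'tool_pos': array([ 0.20237667, -0.64342046,  0.22559541]), 'orientation': array([ 1.79903251e+02, -9.64542453e-03, -1.62541661e+02]), 'force': array([ 0.08651432, -0.30510255,  0.1772409 ]), 'moment': array([0.01524137, 0.00641817, 0.0197576 ]), 'opening': 0.08786352624021045}
scene {'fx': 453.26579699525644, 'fy': 453.26579699525644, 'cx': 281.01935618423005, 'cy': 216.10669228160828, 'rvec': array([ 1.43408983,  1.83288075, -1.02913581]), 'tvec': array([-0.01413964, -0.27673753,  1.54084214])}
gauge [([240.6, 225.9], 0.72), ([169.2, 218.4], 0.53)] [([210.5, 221.6, 211.2, 83.1], 0.56)]
long_strip [([191.9, 200.3], 0.82)] [([191.5, 199.3, 63.4, 21.8], 0.75)]
short_strip [([170.1, 219.4], 0.82)] [([173.2, 217.9, 48.3, 24.8], 0.56)]
glue_bottle [([416.2, 264.7], 0.77), ([242.5, 224.4], 0.65)] [([425.4, 229.1, 43.0, 96.1], 0.93)]
top {'fx': 499.9537611406642, 'fy': 499.9537611406642, 'cx': 277.98353492000683, 'cy': 210.64769314931175, 'rvec': array([ 2.14770403, -2.15036773,  0.16504755]), 'tvec': array([0.16877421, 0.56070765, 0.91513782])}
gauge [([328.3, 215.3], 0.63), ([412.3, 243.5], 0.37)] [([371.6, 217.9, 238.9, 125.0], 0.91)]
long_strip [([410.7, 243.6], 0.93)] [([412.0, 244.4, 75.0, 40.0], 0.81)]
short_strip [([410.9, 194.4], 0.7)] [([412.7, 195.1, 46.2, 31.3], 0.95)]
glue_bottle [([128.4, 177.4], 0.72)] [([114.4, 170.4, 56.6, 49.9], 0.78), ([411.4, 194.1, 46.5, 33.8], 0.64)]
0.9
```

View pics/scene0.png

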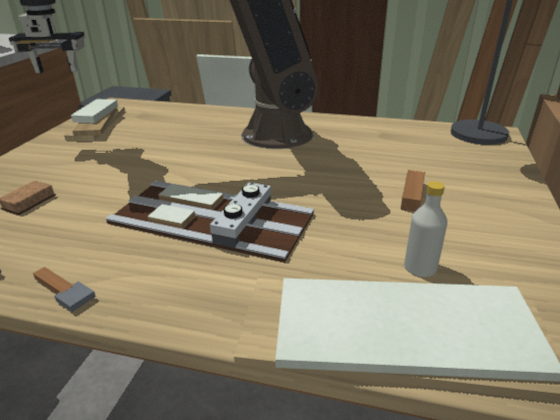

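View pics/top0.png

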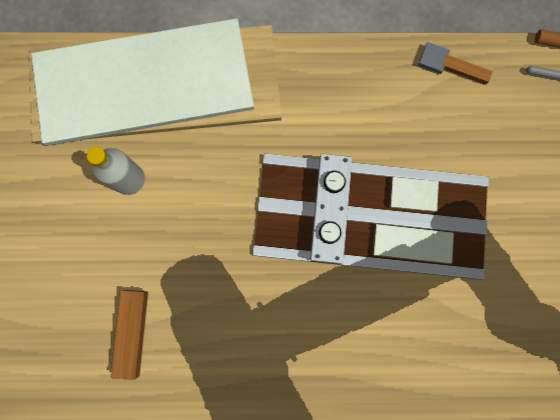

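The top view shows the gauge with rail-top corners at about (265,154), (489,178), (485,278) and (253,256). The gantry is at x≈332 and the feed direction runs left. The long strip is in the lower lane at about (413,243), the short one in the upper lane at (414,194), and the bottle at (120,172). Next I'll fit the poses.

```bash
cat > h.py <<'E'
import numpy as np,cv2
from scipy.optimize import least_squares
def cam(s):
    R=cv2.Rodrigues(s["rvec"])[0];K=np.array([[s["fx"],0,s["cx"]],[0,s["fy"],s["cy"]],[0,0,1]]);return K,R,np.array(s["tvec"])
def bp(s,uv,z):
    K,R,t=cam(s);d=R.T@np.linalg.inv(K)@np.array([uv[0],uv[1],1.]);c=-R.T@t
    return c+d*(z-c[2])/d[2]
def pj(s,P):
    K,R,t=cam(s);return cv2.projectPoints(np.array(P,float),s["rvec"],t,K,None)[0].reshape(-1,2)
def topw(p,q):
    c,s_=np.cos(p[2]),np.sin(p[2]);q=np.array(q,float);return np.c_[p[0]+c*q[:,0]-s_*q[:,1],p[1]+s_*q[:,0]+c*q[:,1],q[:,2]]
E
python3 - <<'E'
from plant import *
from h import *
s=snapshot("top");im=s["image"]
uv=np.array([(265,154),(489,178),(485,278),(253,256)],float)
W=[bp(s,p,.016) for p in uv];print(np.round(W,3))
# x=+140 end is left. 
best=None
for sg in(1,-1):
    M=[(.14,-sg*.102,.016),(-.31,-sg*.102,.016),(-.31,sg*.102,.016),(.14,sg*.102,.016)]
    f=lambda p:(pj(s,topw(p,M))-uv).ravel()
    for y0 in np.arange(-3,3,.7):
        r=least_squares(f,[np.mean(W,0)[0],np.mean(W,0)[1],y0])
        if best is None or r.cost<best[0]: best=(r.cost,r.x,sg,r.fun)
print(best,np.degrees(best[1][2]));p=best[1];np.save("g.npy",p)
def loc(w):
    c,s_=np.cos(p[2]),np.sin(p[2]);d=w[:2]-p[:2];return np.array([c*d[0]+s_*d[1],-s_*d[0]+c*d[1]])
out=cv2.resize(im[:,:,::-1][140:300,230:510],None,fx=2.8,fy=2.8)
for n in("long_strip","short_strip"):
    m=trace(n,"top")[0]["mask"].astype(np.uint8)
    c=max(cv2.findContours(m,0,2)[0],key=cv2.contourArea)
    q=np.array([loc(bp(s,u,.028)) for u in c[:,0]])
    print(n,"gauge-frame extents",q.min(0),q.max(0),"centre",(q.min(0)+q.max(0))/2)
    b=cv2.boxPoints(cv2.minAreaRect(q.astype(np.float32)*1000));print(b.round(1).tolist())
m=max(trace("glue_bottle","top"),key=lambda r:r["score"]);print(m["bbox"])
def draw(P,col):
    u=((pj(s,P)-[230,140])*2.8).astype(int);cv2.polylines(out,[u],True,col,1)
for ya,yb in((-.102,-.082),(-.014,.014),(.082,.102)):
    draw(topw(p,[(-.31,ya,.016),(.14,ya,.016),(.14,yb,.016),(-.31,yb,.016)]),(0,0,255))
draw(topw(p,[(-.03,-.102,.059),(.03,-.102,.059),(.03,.102,.059),(-.03,.102,.059)]),(0,255,0))
cv2.imwrite("pics/fit.png",out)
E
```

```text
[[ 0.679  0.194  0.016]
 [ 0.63  -0.251  0.016]
 [ 0.433 -0.231  0.016]
 [ 0.476  0.216  0.016]]
(np.float64(2.9760860027352436), array([0.56317218, 0.06647443, 1.46769247]), 1, array([-0.83208065, -0.19287761,  0.47304041, -1.4778831 ,  0.27646606,
        1.64830527,  0.07423142, -0.12590579])) 84.09258437265906Traceback (most recent call last):
  File "<stdin>", line 19, in <module>
IndexError: list index out of range
```

```bash
cat >> h.py <<'E'
def loc(p,w):
    c,s_=np.cos(p[2]),np.sin(p[2]);d=np.array(w)[:2]-p[:2];return np.array([c*d[0]+s_*d[1],-s_*d[0]+c*d[1]])
def report(s,nets=None,fn=None):
    p=np.load("g.npy");im=s["image"];out=cv2.resize(im[:,:,::-1][140:300,230:510],None,fx=2.8,fy=2.8)
    for n,ms in (nets or {}).items():
        for r in ms[:2]:
            m=r["mask"].astype(np.uint8);c=max(cv2.findContours(m,0,2)[0],key=cv2.contourArea)
            q=np.array([loc(p,bp(s,u,.028)) for u in c[:,0]])
            print(n,round(r["score"],2),"ext",q.min(0).round(3),q.max(0).round(3),"c",((q.min(0)+q.max(0))/2).round(4))
    def draw(P,col):
        u=((pj(s,P)-[230,140])*2.8).astype(int);cv2.polylines(out,[u],True,col,1)
    for ya,yb in((-.102,-.082),(-.014,.014),(.082,.102)):
        draw(topw(p,[(-.31,ya,.016),(.14,ya,.016),(.14,yb,.016),(-.31,yb,.016)]),(0,0,255))
    draw(topw(p,[(-.03,-.102,.059),(.03,-.102,.059),(.03,.102,.059),(-.03,.102,.059)]),(0,255,0))
    return out
E
python3 - <<'E'
from plant import *
from h import *
s=snapshot("top")
out=report(s,{n:trace(n,"top") for n in("long_strip","short_strip","glue_bottle")})
cv2.imwrite("pics/fit.png",out); print(get_obs()["clock"])
np.savez("top1.npz",**s)
E
```

```text
long_strip 0.91 ext [-0.24   0.016] [-0.085  0.08 ] c [-0.1626  0.048 ]
short_strip 0.96 ext [-0.205 -0.081] [-0.111 -0.015] c [-0.1579 -0.0482]
glue_bottle 0.9 ext [ 0.368 -0.079] [0.487 0.009] c [ 0.4275 -0.035 ]
1.2
```

View pics/fit.png

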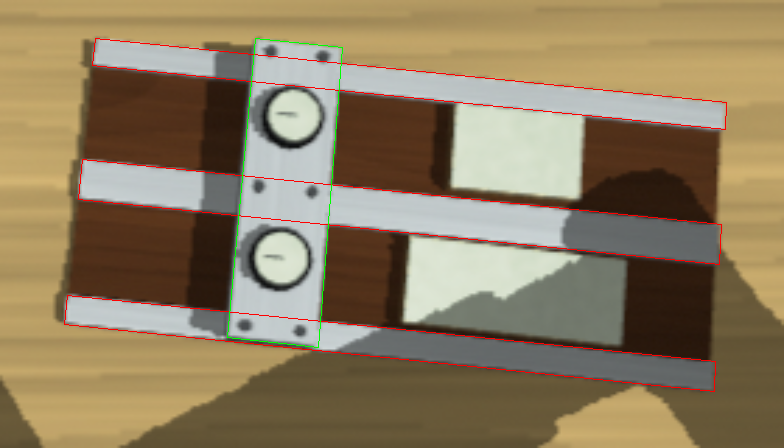

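The fit matches the rails and gantry. The long strip lies in the +y lane with its centre at gauge x≈-0.163 (4 to 5 mm uncertain) and its rear end at ≈-0.238. I'll push with shut fingers, jaws across the lane, low down behind the rear end. Next I'll work out the move.

```bash
cat >> h.py <<'E'
def goal(o,gx,gy,z,yaw=None,pos=None,ori=None):
    from scipy.spatial.transform import Rotation as Ro
    p=np.load("g.npy");t=topw(p,[(gx,gy,z)])[0]
    R=Ro.from_euler("xyz",o["orientation"] if ori is None else ori,degrees=True);P=o["tool_pos"] if pos is None else pos
    T=Ro.from_euler("xyz",[180,0,np.degrees(p[2])-180],degrees=True)
    print("target",t.round(4),"shift mm",(R.inv().apply(t-P)*1000).round(1),"turn",(R.inv()*T).as_rotvec(degrees=True).round(2),"tool at gauge",(loc(p,P)*1000).round(1),P[2].round(4),"F",o["force"].round(1),"t",round(o["clock"],2),"open",o["opening"])
E
python3 - <<'E'
from plant import *
from h import *
goal(get_obs(),-.270,.048,.10,pos=np.array([.203,-.644,.227]),ori=[180,0,-162.54])
goal(get_obs(),-.270,.048,.10)
E
```

```text
target [ 0.4876 -0.1972  0.1   ] shift mm [-405.6  340.9  127. ] turn [  0.     0.   -66.63] tool at gauge [-743.8  285.1] 0.227 F [ 0.5 -0.4 -0.4] t 1.2 open 0.08766521203790673
target [ 0.4876 -0.1972  0.1   ] shift mm [-406.   340.6  126.6] turn [ -0.    -0.   -66.63] tool at gauge [-743.7  285.6] 0.2266 F [ 0.5 -0.4 -0.4] t 1.2 open 0.08766521203790673
```

```bash
python3 -m inch '[{"dx":-45,"dy":38,"az":-7,"fingers":0},{"dx":-90,"dy":76,"az":-15,"fingers":0},{"dx":-135,"dy":114,"az":-23,"fingers":0},{"dx":-180,"dy":151,"az":-31,"fingers":0},{"dx":-225,"dy":189,"az":-39,"fingers":0},{"dx":-270,"dy":227,"az":-47,"fingers":0},{"dx":-315,"dy":265,"az":-55,"fingers":0},{"dx":-360,"dy":303,"az":-63,"fingers":0}]'
python3 - <<'E'
from plant import *
from h import *
goal(get_obs(),-.270,.048,.10)
E
```

```text
target [ 0.4876 -0.1972  0.1   ] shift mm [-406.   340.6  126.6] turn [ -0.    -0.   -66.63] tool at gauge [-743.7  285.6] 0.2266 F [ 0.5 -0.4 -0.4] t 1.2 open 0.08766521203790673$[0]: bad value
```

```bash
python3 -m inch '[{"ax":0,"ay":0,"az":-7,"dx":-45,"dy":38,"dz":0,"fingers":0},{"ax":0,"ay":0,"az":-15,"dx":-90,"dy":76,"dz":0,"fingers":0},{"ax":0,"ay":0,"az":-23,"dx":-135,"dy":114,"dz":0,"fingers":0},{"ax":0,"ay":0,"az":-31,"dx":-180,"dy":151,"dz":0,"fingers":0},{"ax":0,"ay":0,"az":-39,"dx":-225,"dy":189,"dz":0,"fingers":0},{"ax":0,"ay":0,"az":-47,"dx":-270,"dy":227,"dz":0,"fingers":0},{"ax":0,"ay":0,"az":-55,"dx":-315,"dy":265,"dz":0,"fingers":0},{"ax":0,"ay":0,"az":-63,"dx":-360,"dy":303,"dz":0,"fingers":0}]'
python3 - <<'E'
from plant import *
from h import *
goal(get_obs(),-.270,.048,.10)
E
```

```text
clock: 2.2
tool_pos: [0.4559, -0.2451, 0.227]
orientation: [-179.9, -0.0, -99.3]
force: [1.2, -0.3, -0.1]
opening: 0.0133
target [ 0.4876 -0.1972  0.1   ] shift mm [-52.4 -23.5 127. ] turn [-0.06 -0.01 -3.35] tool at gauge [-320.9   74.7] 0.227 F [ 1.2 -0.3 -0.1] t 2.2 open 0.01327759174352709
```

```bash
python3 -m inch '[{"ax":0,"ay":0,"az":-2,"dx":-26,"dy":-12,"dz":20,"fingers":0},{"ax":0,"ay":0,"az":-3.6,"dx":-52,"dy":-23.5,"dz":40,"fingers":0},{"ax":0,"ay":0,"az":-3.6,"dx":-52,"dy":-23.5,"dz":85,"fingers":0},{"ax":0,"ay":0,"az":-3.6,"dx":-52,"dy":-23.5,"dz":127,"fingers":0},{"ax":0,"ay":0,"az":-3.6,"dx":-52,"dy":-23.5,"dz":150,"fingers":0},{"ax":0,"ay":0,"az":-3.6,"dx":-52,"dy":-23.5,"dz":150,"fingers":0}]'
python3 - <<'E'
from plant import *
from h import *
goal(get_obs(),-.270,.048,.017)
for n in("top","scene"):
    s=snapshot(n)
    if n=="top":
        im=report(s,{n:trace(n,"top") for n in("long_strip","short_strip")})
        P=pj(s,[get_obs()["tool_pos"]])[0]; print("tcp px",P)
    else:
        im=cv2.resize(s["image"][:,:,::-1][150:260,90:330],None,fx=3,fy=3)
    cv2.imwrite(f"pics/b_{n}.png",im)
E
```

```text
clock: 2.95
tool_pos: [0.4856, -0.1993, 0.0751]
orientation: [179.8, -0.0, -95.9]
force: [0.7, -0.2, 0.5]
opening: 0.0005
target [ 0.4876 -0.1972  0.017 ] shift mm [-2.4 -2.  58.1] turn [ 0.21 -0.01 -0.03] tool at gauge [-272.4   49.8] 0.0751 F [ 0.7 -0.2  0.5] t 2.95 open 0.00047660607493949403
long_strip 0.38 ext [-0.094  0.057] [-0.084  0.078] c [-0.089   0.0671]
tcp px [480.05001705 247.26718528]
```

View pics/b_top.png

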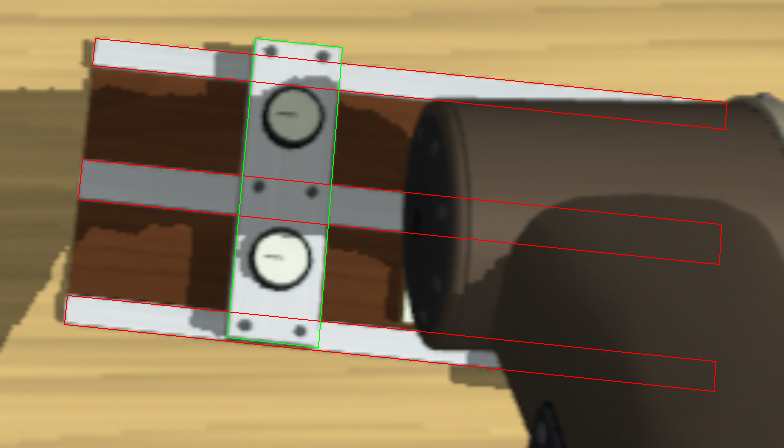

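View pics/b_scene.png

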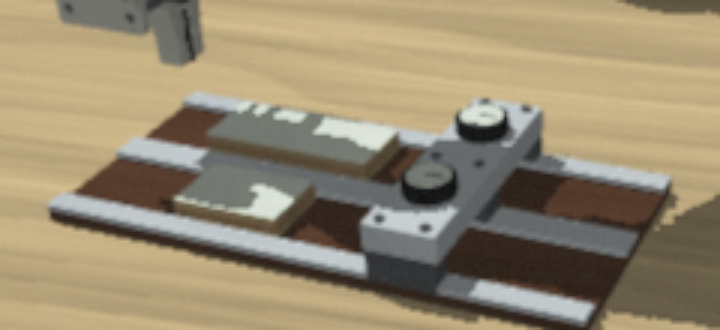

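The arm hides the strip in the top view. In the scene view the shut fingers hang above the rear of the long strip's lane. I'll go down, then push most of the way.

```bash
python3 -m inch '[{"ax":0,"ay":0,"az":0,"dx":0,"dy":-2,"dz":25,"fingers":0},{"ax":0,"ay":0,"az":0,"dx":0,"dy":-2,"dz":45,"fingers":0},{"ax":0,"ay":0,"az":0,"dx":0,"dy":-2,"dz":58,"fingers":0},{"ax":0,"ay":0,"az":0,"dx":0,"dy":-2,"dz":58,"fingers":0},{"ax":0,"ay":0,"az":0,"dx":0,"dy":-2,"dz":58,"fingers":0}]'
python3 - <<'E'
from plant import *
from h import *
goal(get_obs(),-.1,.048,.017)
s=snapshot("scene")
cv2.imwrite(f"pics/c.png",cv2.resize(s["image"][:,:,::-1][150:260,90:330],None,fx=3,fy=3))
E
```

```text
clock: 3.78
tool_pos: [0.4895, -0.1997, 0.0194]
orientation: [-179.9, -0.0, -95.9]
force: [-0.1, -0.7, 0.8]
opening: 0.0002
target [ 0.5051 -0.0281  0.017 ] shift mm [-172.3    2.1    2.4] turn [-0.07 -0.   -0.02] tool at gauge [-272.3   45.9] 0.0194 F [-0.1 -0.7  0.8] t 3.77 open 0.00023890389861709545
```

View pics/c.png

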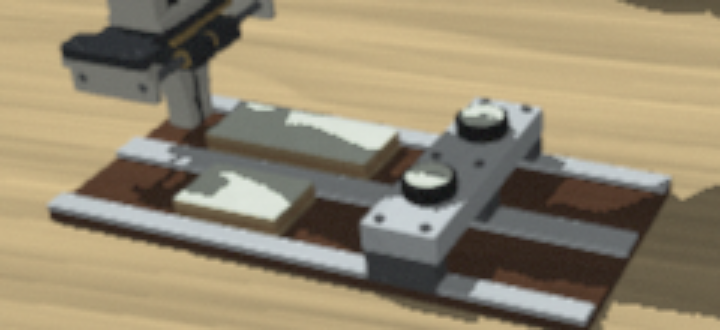

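The fingers are down in the long strip's lane with a gap to its rear end, clear of both rails. Pushing now.

```bash
python3 -m inch '[{"ax":0,"ay":0,"az":0,"dx":-12,"dy":1,"dz":1,"fingers":0},{"ax":0,"ay":0,"az":0,"dx":-25,"dy":1,"dz":1,"fingers":0},{"ax":0,"ay":0,"az":0,"dx":-40,"dy":1,"dz":1,"fingers":0},{"ax":0,"ay":0,"az":0,"dx":-55,"dy":1,"dz":1,"fingers":0},{"ax":0,"ay":0,"az":0,"dx":-70,"dy":1,"dz":1,"fingers":0},{"ax":0,"ay":0,"az":0,"dx":-80,"dy":1,"dz":1,"fingers":0},{"ax":0,"ay":0,"az":0,"dx":-85,"dy":1,"dz":1,"fingers":0},{"ax":0,"ay":0,"az":0,"dx":-85,"dy":1,"dz":1,"fingers":0}]'
python3 - <<'E'
from plant import *
from h import *
goal(get_obs(),-.0845,.048,.017)
s=snapshot("scene")
cv2.imwrite(f"pics/d.png",cv2.resize(s["image"][:,:,::-1][150:260,90:330],None,fx=3,fy=3))
E
```

```text
clock: 4.82
tool_pos: [0.4966, -0.1146, 0.0175]
orientation: [180.0, 0.0, -95.9]
force: [0.3, -0.1, -0.2]
opening: 0.0002
target [ 0.5067 -0.0126  0.017 ] shift mm [-102.5    0.4    0.5] turn [ 0.01  0.01 -0.  ] tool at gauge [-187.    47.6] 0.0175 F [ 0.3 -0.1 -0.2] t 4.83 open 0.00022460355286257907
```

View pics/d.png

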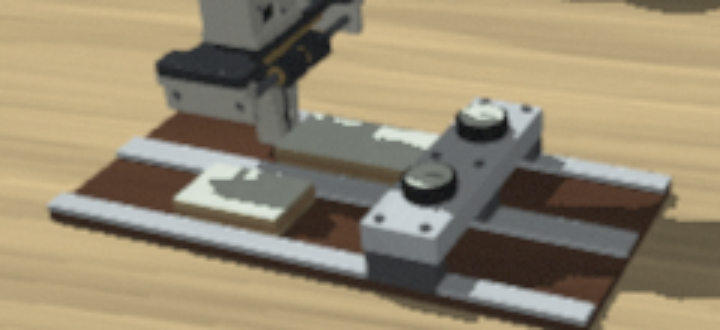

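The strip moves straight and the short strip hasn't moved. I'll push on 90 mm.

```bash
python3 -m inch '[{"ax":0,"ay":0,"az":0,"dx":-12,"dy":0.5,"dz":0,"fingers":0},{"ax":0,"ay":0,"az":0,"dx":-27,"dy":0.5,"dz":0,"fingers":0},{"ax":0,"ay":0,"az":0,"dx":-42,"dy":0.5,"dz":0,"fingers":0},{"ax":0,"ay":0,"az":0,"dx":-57,"dy":0.5,"dz":0,"fingers":0},{"ax":0,"ay":0,"az":0,"dx":-70,"dy":0.5,"dz":0,"fingers":0},{"ax":0,"ay":0,"az":0,"dx":-80,"dy":0.5,"dz":0,"fingers":0},{"ax":0,"ay":0,"az":0,"dx":-87,"dy":0.5,"dz":0,"fingers":0},{"ax":0,"ay":0,"az":0,"dx":-90,"dy":0.5,"dz":0,"fingers":0}]'
python3 - <<'E'
from plant import *
from h import *
goal(get_obs(),-.0845,.048,.017)
p=np.load("g.npy")
s=snapshot("scene")
im=s["image"][:,:,::-1].copy()
im=cv2.resize(im[150:260,90:330],None,fx=3,fy=3)
cv2.imwrite(f"pics/e.png",im)
s=snapshot("top");cv2.imwrite("pics/e_top.png",report(s,{n:trace(n,"top") for n in("long_strip","short_strip")}))
E
```

```text
clock: 5.88
tool_pos: [0.5055, -0.0251, 0.0176]
orientation: [180.0, -0.0, -95.9]
force: [-0.7, 0.1, 1.4]
opening: 0.0005
target [ 0.5067 -0.0126  0.017 ] shift mm [-12.5   0.    0.6] turn [ 0.   -0.   -0.01] tool at gauge [-97.  48.] 0.0176 F [-0.7  0.1  1.4] t 5.88 open 0.0004587740467703458
short_strip 0.53 ext [ 0.367 -0.082] [0.488 0.011] c [ 0.4273 -0.0355]
short_strip 0.44 ext [-0.16  -0.083] [-0.115 -0.069] c [-0.1373 -0.0757]
```

View pics/e.png

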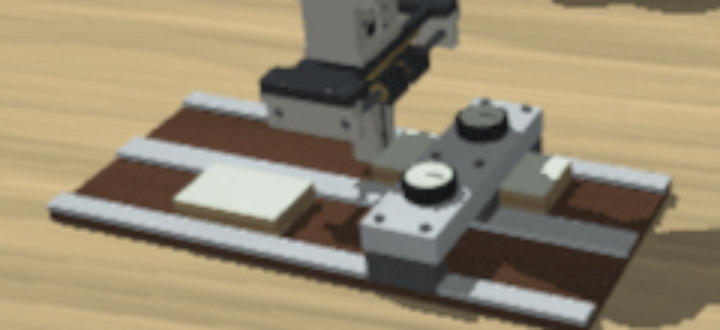

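View pics/e_top.png

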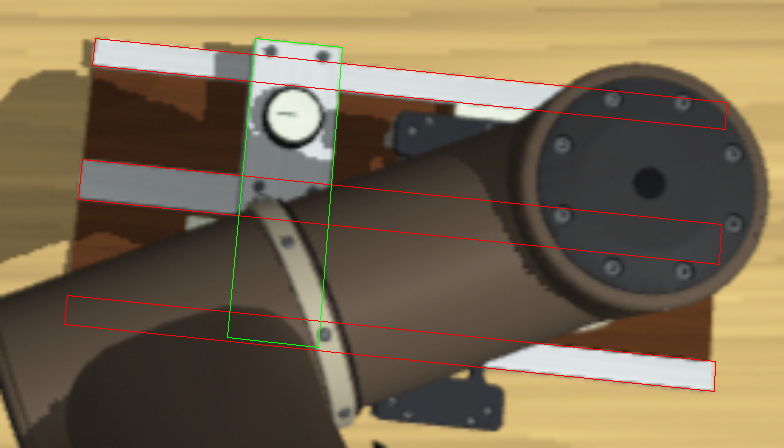

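The strip's front end has come out past the gantry, with its top edge at about (573,158)–(553,197) in the crop. The top view shows only its corner, at (187,218). Measuring the front end from these.

```bash
python3 - <<'E'
from plant import *
from h import *
p=np.load("g.npy")
s=snapshot("scene")
for u in[(573,158),(553,197)]: print(loc(p,bp(s,(u[0]/3+90,u[1]/3+150),.028))*1000)
# calibrate vs gauge: exit end far/near corners of board rail tops
for u in[(669,178),(590,318),(636,240)]: print("rail",loc(p,bp(s,(u[0]/3+90,u[1]/3+150),.016))*1000)
t=snapshot("top");print(loc(p,bp(t,(187/2.8+230,219/2.8+140),.028))*1000)
cv2.imwrite("pics/f.png",cv2.resize(s["image"][:,:,::-1][180:235,200:320],None,fx=6,fy=6,interpolation=2))
E
```

```text
[64.70237152 81.82885004]
[70.73706995 20.91407762]
rail [141.20008902  96.36594749]
rail [143.82982904 -99.88791138]
rail [143.86409065   2.36875216]
[63.28756021 21.87187261]
```

View pics/f.png

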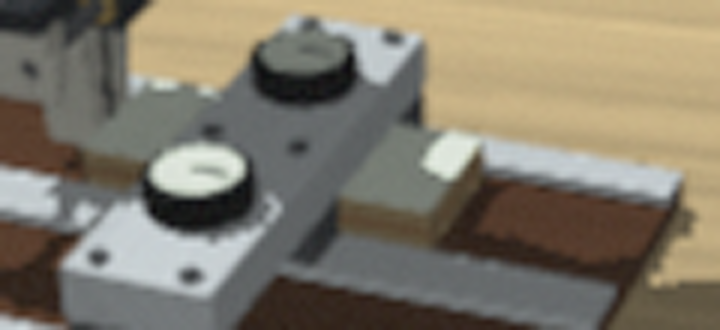

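Front end ≈ +64 mm, which agrees with the tool-based estimate of +63. It should be +75, so I'll push 11 mm more, then back off and lift to check.

```bash
python3 -m inch '[{"ax":0,"ay":0,"az":0,"dx":-4,"dy":0,"dz":0,"fingers":0},{"ax":0,"ay":0,"az":0,"dx":-8,"dy":0,"dz":0,"fingers":0},{"ax":0,"ay":0,"az":0,"dx":-11,"dy":0,"dz":0,"fingers":0},{"ax":0,"ay":0,"az":0,"dx":-11,"dy":0,"dz":0,"fingers":0},{"ax":0,"ay":0,"az":0,"dx":0,"dy":0,"dz":0,"fingers":0},{"ax":0,"ay":0,"az":0,"dx":20,"dy":0,"dz":0,"fingers":0},{"ax":0,"ay":0,"az":0,"dx":30,"dy":0,"dz":-30,"fingers":0},{"ax":0,"ay":0,"az":0,"dx":40,"dy":0,"dz":-80,"fingers":0}]'
python3 -m inch '[{"ax":0,"ay":0,"az":0,"dx":20,"dy":0,"dz":-40,"fingers":0},{"ax":0,"ay":0,"az":0,"dx":60,"dy":0,"dz":-80,"fingers":0},{"ax":0,"ay":0,"az":0,"dx":110,"dy":0,"dz":-90,"fingers":0},{"ax":0,"ay":0,"az":0,"dx":170,"dy":0,"dz":-90,"fingers":0},{"ax":0,"ay":0,"az":0,"dx":230,"dy":0,"dz":-90,"fingers":0},{"ax":0,"ay":0,"az":0,"dx":290,"dy":0,"dz":-90,"fingers":0},{"ax":0,"ay":0,"az":0,"dx":350,"dy":0,"dz":-90,"fingers":0},{"ax":0,"ay":0,"az":0,"dx":350,"dy":0,"dz":-90,"fingers":0}]'
python3 - <<'E'
from plant import *
from h import *
s=snapshot("top");cv2.imwrite("pics/g_top.png",report(s,{n:trace(n,"top") for n in("long_strip","short_strip","glue_bottle")}))
s=snapshot("scene");cv2.imwrite("pics/g.png",cv2.resize(s["image"][:,:,::-1][150:260,90:330],None,fx=3,fy=3,interpolation=2))
print(get_obs()["clock"])
E
```

```text
clock: 7.18
tool_pos: [0.4996, -0.0666, 0.097]
orientation: [179.8, -0.1, -96.0]
force: [1.0, 0.3, -0.1]
opening: 0.0006
clock: 8.18
tool_pos: [0.4631, -0.4173, 0.1864]
orientation: [179.9, 0.0, -96.2]
force: [-0.7, 1.2, 0.3]
opening: 0.0007
long_strip 0.8 ext [0.031 0.018] [0.078 0.081] c [0.0545 0.0496]
short_strip 0.55 ext [-0.204 -0.08 ] [-0.111 -0.017] c [-0.1574 -0.0483]
glue_bottle 0.86 ext [ 0.367 -0.081] [0.488 0.009] c [ 0.4277 -0.0362]
8.425
```

View pics/g_top.png

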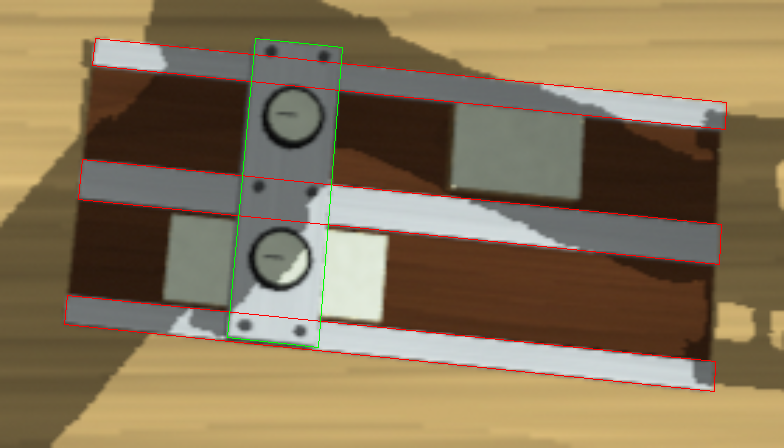

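View pics/g.png

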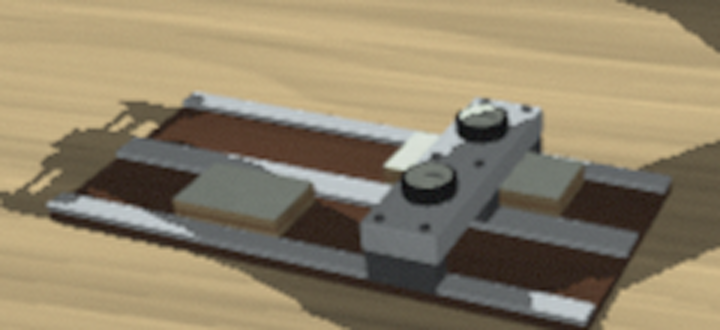

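The strip shows on both sides of the gantry. In the top-view crop its exit end runs (170,214)–(163,302) and its rear end (388,236)–(381,321). The short strip is where it was.

```bash
python3 - <<'E'
from h import *
s=np.load("top1.npz");p=np.load("g.npy")
f=lambda u,z:(loc(p,bp(s,(u[0]/2.8+230,u[1]/2.8+140),z))*1000).round(1)
q=[f(u,.028) for u in[(170,214),(163,302),(388,236),(381,321)]];print(q,np.mean(q,0))
g=[f(u,.059) for u in[(254,39),(342,47),(318,347),(228,338)]];print("gantry",g,np.mean(g,0))
E
```

```text
[array([75.3, 19.6]), array([74.1, 80.6]), array([-75.8,  19.5]), array([-75.4,  78.3])] [-0.45 49.5 ]
gantry [array([  30.7, -101.6]), array([ -29.4, -102.2]), array([-29.8, 102. ]), array([ 29.8, 102.1])] [0.325 0.075]
```

The strip's centre is at x≈-0.5 mm, y≈49.5 mm, and its measured length is 150 mm as it should be. It lies parallel to the lane, and the gantry is centred at +0.3 mm. The arm is clear, so I'll hand in.

```bash
python3 -c "
from plant import *
print(close_job()); print(get_obs()['clock'])"
```

```text
the job is handed in; nothing more can be done
None
the job is handed in; nothing more can be done
```

I pushed the long strip along its lane with the shut fingers until it lay centred under the gantry, then backed off, lifted clear and handed in at about 8.4 s of the 32 s. Handing in gave no verdict.

**Long strip:** in the last top view its centre is at gauge x ≈ -0.5 mm and y ≈ 49.5 mm. Its ends are at about +75 and -75.5 mm, so it sticks out equally on both sides. It is parallel to the lane and looks flat in the scene view.

**Short strip and bottle:** the short strip's measured position changed by less than 1 mm and the bottle's by about 1 mm, both within measuring noise.

**Checks that failed or disagreed:**
- One network call found no mask and had to be repeated.
- With the arm in view, some network reports were wrong, including one that took the bottle for the short strip. I did not use them.
- The long-strip mask at the end covered only the part on the exit side, so I measured the ends by reading pixels from the picture.
- The scene camera read about 3 mm further along the lane than the top camera, and I allowed for that.

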